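Swap the slot plug of a beam guard for the power sensor and hold it in the beam

ROBOT

A 6-joint arm with a two-finger parallel gripper is mounted at the origin on the work surface; the furniture and walls round the work are solid. World frame = base frame: x ahead of the robot, y to its left, z up, the work surface at z = 0. Lengths are in m, angles in rad, forces in N, time in s.
With the tool pointing down it reaches from about 0.275 to 0.725 m from the base axis. Payload 15.9 kg.
Tool frame: the origin (TCP) lies midway between the tips of the shut fingers; the grasp point (between the pads) lies 19 mm behind it; z points along the fingers, y is the line along which they close (so a half turn about z gives the same grasp; the last joint's range is limited). The gripper opens to 85 mm and grips with 20 to 120 N. Pads are 22 mm wide; open, the fingers measure 114 mm over their backs; the gripper's body (76 mm by 85 mm) begins 54 mm behind the grasp point. The pads swing forward as they close: fully open they stand 13 mm farther back than shut.
Start: joints at [1.244, 0.213, -0.034, 1.323, 0, 1.571], TCP at [0.161, 0.474, 0.206] pointing down, gripper open.
Joint ranges: [-2.98, 2.98], [-0.74, 1.72], [-1.14, 1.35], [-2.1, 2.04], [-1.57, 1.44], [-3.14, 3.14]. Speed limits (rad/s): [1.89, 1.89, 2.39, 2.57, 3.14, 3.14].

INTERFACE

Orientations are given as a unit quaternion [w, x, y, z].
In Python, from rig import telemetry, eyes, hand_in gives the robot as it stands. The module is installed in compiled form; this text tells all that it offers.
- The arm moves only by the tool arm_command, never from a script. Its arguments are lists of equal length, an entry for each row: "angular": the turn, a rotation vector about the tool's x, y, z in rad, a list of three; "xyz": the shift along the tool's x, y, z in mm, a list of three; "hand": the gripper command: -1 is fully open, 1 is shut, values between are in proportion. In form: {"angular": [[wx, wy, wz], ...], "xyz": [[tx, ty, tz], ...], "hand": [hand, ...]}. A call has 1 to 20 rows; each row is the pose to reach, as a shift and turn from the pose commanded when the call began, along the tool's axes at that moment; what a row does not reach only later rows make up. A row lasts 1/8 s, in which the tool goes at most 62.5 mm and 10.7 degrees, less where a joint would pass 70% of its speed; a pose out of reach is approached as far as the arm can. A call with a gripper value outside its range is refused whole. The fingers move at their own pace and stop on an object; "grip_force" is the grip in N (left out, the last holds). Time passes only in rows, so rows that repeat a pose let the fingers close. It gives the time, the measured TCP pose, the force, the opening and the grip force at its end, in the units of the state.
- telemetry.get_obs(): the state, without advancing time (a new reading comes with each control period).
- eyes.snapshot(name): name is "scene" or "top" or "wrist"; returns a dict with "pixels" (420x560x3 uint8, red, green, blue), "range_z" (420x560 float32, m along the optical axis (not along the pixel's ray), 0 where there is no reading), "vfov" (degrees; the focal length in pixels is half the picture's height over the tangent of half this angle, whatever the lens; pixels are square), "cx", "cy" (the principal point, pixels), "dist_coeffs" ([k1, k2, p1, p2, k3] as OpenCV has them; the pictures are not rectified), "R" (3x3) and "t" (3): a world point X has camera coordinates R X + t. Camera axes: x right, y down, z forward; pixel columns grow to the right and rows downward; lengths in m; the calibration is good to about 2 mm. A picture is of the moment at which its call begins.
- hand_in(): hands the job in; it is judged then, once.
The state is a dict: "time_s": time; "qpos": joint angles; "joint_vel": joint speeds; "effort": joint torques, N m; "position": TCP position; "ee_rot": TCP orientation; "contact_force": force on the tool from outside, world axes, zero at the start; "moment": the same for the moment, N m; "width": finger opening in m; "gripper_force": force on a finger pad.
Only numpy, scipy, OpenCV 4.12 (cv2) and the standard library are available. Lean on these libraries where they do the work, as an engineer would, in place of code of your own. Each camera call takes 0.05 s, during which the arm holds its last target. There are 200 camera calls.

TASK

Lift the short black plug out of the beam guard's roof slot and hang it in the rack's free middle bay, fully down, to complete the row. Then take the sensor paddle (round stub on its grip) from the rack, pass it down through the slot without forcing it, and finish while still holding it there, upright, the centre of its sensor disc at the height of the beam ports' centres and its collar clear of the roof. Leave the target plate, the bottle and the objective can alone.

Things in the scene. Friction and masses are not known exactly. Their poses are not given: they have to be found in the camera images.
- guard: grey fixed box, 110 mm (x) x 150 mm (y) x 95 mm high, clear front panel, feet out to y = +-97 mm. Origin: centre of its underside, z up. Beam along its y, 45 mm above the table, through a 24 mm square port with round flange in each end wall. Middle of the 6 mm roof: through slot 34 mm (x) x 12 mm (y), 2 mm play on each side of a 30 x 8 mm blade. Empty inside.
- slot (a point): centre of the guard's roof slot, on the upper face of the roof, 95 mm above the table; axes as the guard's
- beam_point (a point): point inside the guard on the beam, 50 mm straight below the slot's centre and 45 mm above the table, level with the centres of the ports
- rack: open aluminium rack, fixed: board 74 mm (x) x 170 mm (y) x 8 mm, upper face 98 mm above the table, on two end cheeks. Origin: centre of its underside. Three through openings (bays), 38 mm (x) x 14 mm (y), in a row along y at -50, 0, +50 mm. Middle bay empty; paddle and target plate hang in the outer two, in either order.
- free_bay (a point): centre of the rack's middle bay, on the board's upper face, 98 mm above the table; axes as the rack's
- plug: black plug, about 90 g, hangs in the guard's slot at the start. Origin: centre of the collar's underside, the face that rests on roof or board; z up. Below: tongue 30 (x) x 8 (y) mm, 30 mm long. Collar 40 (x) x 30 (y) x 4 mm. Above: grip block 40 (x) x 16 (y) mm, 4 to 38 mm above the origin; grip it across the 40 mm (along x). A half turn makes no difference.
- wand: sensor paddle, about 140 g, in an outer bay of the rack. Origin, axes, collar and grip block (grey) as on the plug, plus a round stub, 13 mm diameter, up to 53 mm above the origin. Below: aluminium blade 30 (x) x 8 (y) mm, 90 mm long, with a round dark sensor disc near its end on both faces. A half turn makes no difference.
- sensor (a point): centre of the paddle's sensor disc, in the middle of the blade, 74 mm below the origin of the paddle (16 mm above the blade's lower end)
- target: alignment target plate, same shape as the paddle but without the stub and with a small engraved cross in place of the disc; hangs in the other outer bay. Leave it there. Origin at the centre of the collar's underside.
- oil: amber bottle with black cap, 27 mm diameter, 65 mm high, a bystander; origin at the centre of its underside
- can: objective can with ribbed pale cap and black foot, 37 mm diameter, 58 mm high, a bystander; origin at the centre of its underside
Not all that is in view belongs to the job. Leave any purple look-alike of the plug alone.

How it is judged:
On the way, in this order (a step that is already met when the one before it is completed fails the run):
1. the plug hangs released in the rack's middle bay, fully down (horizontal distance between plug and free_bay below 0.008 m and z of plug in the frame of free_bay between -0.008 and 0.003 m and angle between plug's own z axis and vertical below 0.1 rad and contact force between the fingers and plug below 0.1 N), for 0.2 s.
2. the sensor paddle is lifted out of the rack (z of wand in the frame of free_bay above 0.085 m and contact force between the fingers and wand above 0.5 N), for 0.1 s.
At the end, for the whole second after the job is handed in: Gripper holds the paddle at rest through the slot: disc within 6 mm sideways and 8 mm in height of the beam point, tilt under 0.1 rad, collar clear above the roof. Plug fully down in the middle bay (8 mm, 3 mm high, 0.1 rad). Target within 15 mm, bottle and can within 30 mm of their starts (horizontal distance between sensor and beam_point below 0.006 m and z of sensor in the frame of beam_point between -0.008 and 0.008 m and angle between each of wand, plug's own z axis and vertical below 0.1 rad and angle between the y axis of wand and the y axis of guard, either way round below 0.2 rad and contact force between the fingers and wand above 0.5 N and linear speed of wand below 0.02 m/s and horizontal distance between plug and free_bay below 0.008 m and z of plug in the frame of free_bay between -0.008 and 0.003 m and distance of target from where it was at the start of the episode below 0.015 m and distance of each of oil, can from where it was at the start of the episode below 0.03 m); the arm keeps its last pose, push and grip.
It fails at once if the paddle is forced against the guard with more than 40 N (contact force between wand and guard above 40 N).
It fails at once if the target plate is pulled out of its bay or pushed away (distance of target from where it was at the start of the episode above 0.03 m).
It fails at once if the bottle is knocked away (distance of oil from where it was at the start of the episode above 0.06 m).
It fails at once if the objective can is knocked away (distance of can from where it was at the start of the episode above 0.06 m).
It also fails if it takes over 51 s, if anything falls off the work surface, if the arm or the gripper's body presses on something with over 40 N, if the wrist force passes 120 N, or if a joint passes its speed limit or range.

## Working session

There is one attempt and no reset: what is moved stays moved. The work goes in short steps, Python scripts to look and compute and a tool call to move; the robot and the scene stay as the last step left them, time stands still between calls to the robot, and variables do not carry over. Pictures are saved under pics/ and viewed, at most 10 in all, crops included, and the job is handed in when it is done.

Besides the shell and the picture viewer there is one more tool, called after ">>>" as name(argument=value, ...), one argument or row to a line, values as JSON. arm_command: Moves the arm, as the interface text tells. Its arguments: {"type":"object","properties":{"angular":{"type":"array"},"xyz":{"type":"array"},"hand":{"type":"array"},"grip_force":{"type":"number"}},"required":["angular","xyz","hand"]}

```bash
mkdir -p pics; cat > h.py <<'E'
import numpy as np, cv2
from rig import telemetry, eyes
def K(s):
    f=210/np.tan(np.radians(s["vfov"])/2); return np.array([[f,0,s["cx"]],[0,f,s["cy"]],[0,0,1.]])
def cloud(s):
    h,w=s["range_z"].shape; u,v=np.meshgrid(np.arange(w),np.arange(h))
    p=cv2.undistortPoints(np.stack([u,v],-1).reshape(-1,1,2).astype(np.float64),K(s),np.array(s["dist_coeffs"],float)).reshape(h,w,2)
    z=s["range_z"][...,None]; c=np.concatenate([p*z,z],-1)
    P=(c-np.array(s["t"]))@np.array(s["R"]); P[s["range_z"]<=0]=np.nan; return P
def ray(s,uv,z):
    p=cv2.undistortPoints(np.array(uv,float).reshape(-1,1,2),K(s),np.array(s["dist_coeffs"],float)).reshape(-1,2)
    R=np.array(s["R"]);C=-R.T@np.array(s["t"]); d=np.c_[p,np.ones(len(p))]@R
    return C+d*((z-C[2])/d[:,2])[:,None]
def snap(n,name):
    s=eyes.snapshot(n); cv2.imwrite(f"pics/{name}.png",cv2.cvtColor(s["pixels"],cv2.COLOR_RGB2BGR)); np.savez(f"pics/{name}.npz",**s); return s
def load(name):
    d=np.load(f"pics/{name}.npz"); return {k:d[k] for k in d}
E
python3 - <<'E'
from h import *
for n in("scene","top","wrist"):
    s=snap(n,n+"0"); print(n,s["vfov"],-np.array(s["R"]).T@s["t"],s["dist_coeffs"])
o=telemetry.get_obs();print(o)
E
```

```text
scene 53.01000693578682 [ 0.23862809 -0.60329024  0.60673564] [0.00629689 0.         0.         0.         0.        ]
top 43.09830037244092 [ 0.30189514 -0.0159718   1.38568654] [0.01817246 0.         0.         0.         0.        ]
wrist 59.2983953144439 [0.08574245 0.49861829 0.3743173 ] [-0.04720445  0.          0.          0.          0.        ]
{'time_s': 0.15, 'qpos': array([ 1.24399648e+00,  2.13298281e-01, -3.48594485e-02,  1.32349671e+00,
       -6.35524507e-06,  1.57080274e+00]), 'joint_vel': array([-0.00030773, -0.00168789,  0.00108   , -0.00132385, -0.00041283,
       -0.00029006]), 'effort': array([ 3.21840362e-04, -6.86405468e+01,  4.87245512e+01,  1.31366067e-02,
       -1.22812289e-04, -1.02873366e-05]), 'position': array([0.16042433, 0.47328676, 0.20552432]), 'ee_rot': array([-6.66593933e-05,  1.62676926e-01,  9.86679296e-01, -4.23857391e-04]), 'contact_force': array([-0.3870962 ,  0.4913509 ,  0.35594483]), 'moment': array([-0.02109974,  0.06986667,  0.0023636 ]), 'gripper_force': 0.0, 'width': 0.08540823021983243}
```

View pics/top0.png

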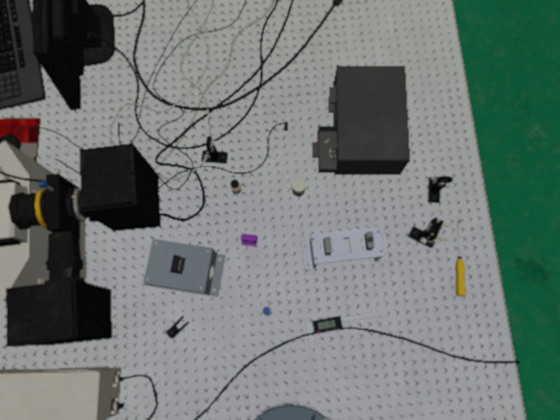

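View pics/scene0.png

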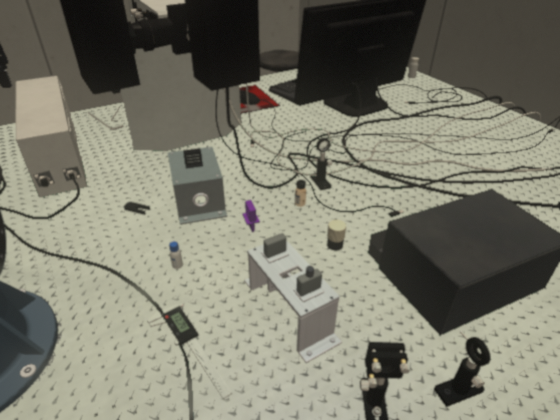

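The top view shows the guard with the black plug at (178,264) and the rack around (345,247), with the stub (paddle) at (370,238) and the target at (327,245). The can is at (299,187), the bottle at (235,186), and the purple look-alike at (249,240). The scene view agrees.

```bash
python3 - <<'E'
from h import *
s=load("top0"); P=cloud(s); print(np.round(s["R"],3))
for n,(u,v) in dict(plug=(178,264),stub=(370,238),stub2=(369,240),target=(327,245),mid=(347,245),can=(299,187),oil=(235,186),purple=(249,240),roof=(195,275),board=(355,240),blackbox=(370,120),obj2=(434,188)).items(): print(n,np.round(P[v,u],3))
g=cv2.cvtColor(s["pixels"],cv2.COLOR_RGB2HSV)
def rect(mask,name):
    n,l,st,c=cv2.connectedComponentsWithStats(mask.astype(np.uint8))
    for i in range(1,n):
        if st[i,4]>40:
            Q=P[l==i]; r=cv2.minAreaRect((Q[:,:2]*1000).astype(np.float32)); print(name,st[i],np.round(Q.mean(0),3),np.round(r[0]),np.round(r[1]),round(r[2],1))
z=P[...,2]
roi=np.zeros(z.shape,bool); roi[215:310,140:400]=1
rect(roi&(z>.085)&(z<.104),"flat")
rect(roi&(z>.118)&(z<.165),"grip")
u=P[...,:2]
E
```

```text
[[-0.085 -0.996  0.002]
 [-0.971  0.083 -0.225]
 [ 0.224 -0.021 -0.974]]
plug [0.492 0.226 0.13 ]
stub [ 0.511 -0.229  0.161]
stub2 [ 0.508 -0.228  0.152]
target [ 0.507 -0.13   0.134]
mid [ 0.524 -0.195  0.001]
can [ 0.676 -0.08   0.062]
oil [0.693 0.085 0.063]
purple [0.548 0.058 0.065]
roof [0.467 0.192 0.099]
board [ 0.52  -0.203  0.097]
blackbox [ 0.817 -0.271  0.13 ]
obj2 [ 0.648 -0.432  0.045]
flat [ 311  227   73   38 1631] [ 0.508 -0.18   0.099] [ 510. -181.] [ 75. 171.] 1.8
flat [ 143  239   70   54 2637] [0.495 0.232 0.096] [496. 233.] [150. 111.] 76.0
grip [365 232   9  18 134] [ 0.51  -0.23   0.138] [ 510. -232.] [39. 17.] 1.3
grip [323 237   9  18 123] [ 0.507 -0.13   0.135] [ 507. -130.] [16. 40.] 89.7
grip [171 255  10  18 133] [0.495 0.232 0.133] [495. 233.] [17. 39.] 77.0
```

View pics/wrist0.png

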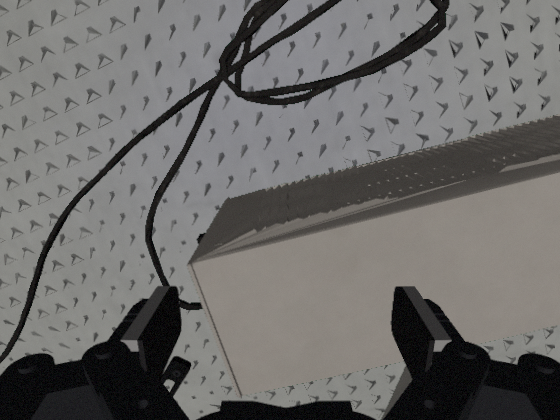

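The wrist view shows only the pale box below and part of its dark edge, with nothing of the job in it. The top depth matches the given sizes: roof 150×111 at z 0.096, board 75×171 at z 0.099, grip blocks 39×17. I'll move over the guard and take a close view.

>>> arm_command(
  angular=[
    [0, 0, 0],
    [0, 0, 0.14],
    [0, 0, 0.28],
    [0, 0, 0.42],
    [0, 0, 0.56],
    [0, 0, 0.7],
    [0, 0, 0.84],
    [0, 0, 0.98],
    [0, 0, 1.12],
    [0, 0, 1.26],
    [0, 0, 1.4],
    [0, 0, 1.478],
    [0, 0, 1.478],
    [0, 0, 1.478],
  ],
  xyz=[
    [0, 0, -45],
    [-36, -11, -60],
    [-72, -22, -60],
    [-108, -33, -60],
    [-144, -44, -60],
    [-180, -55, -60],
    [-216, -66, -60],
    [-252, -77, -60],
    [-288, -88, -60],
    [-324, -99, -60],
    [-360, -110, -60],
    [-394, -120, -60],
    [-394, -120, -60],
    [-394, -120, -60],
  ],
  hand=[-1, -1, -1, -1, -1, -1, -1, -1, -1, -1, -1, -1, -1, -1],
)

```text
time_s: 1.9
position: [0.4948, 0.2335, 0.2657]
ee_rot: [-0.0, 0.785, 0.62, -0.0]
contact_force: [-0.6, 0.1, -0.4]
width: 0.0854
gripper_force: 0.0
```

```bash
cat >> h.py <<'E'
def rects(s,zlo,zhi,box,amin=300):
    P=cloud(s); (x0,x1),(y0,y1)=box
    with np.errstate(invalid='ignore'): m=(P[...,2]>zlo)&(P[...,2]<zhi)&(P[...,0]>x0)&(P[...,0]<x1)&(P[...,1]>y0)&(P[...,1]<y1)
    n,l,st,c=cv2.connectedComponentsWithStats(m.astype(np.uint8))
    for i in range(1,n):
        if st[i,4]>amin:
            Q=P[l==i]; r=cv2.minAreaRect((Q[:,:2]*1000).astype(np.float32)); print(st[i],"z",np.round(np.median(Q[:,2]),4),np.round(r[0],1),np.round(r[1],1),round(r[2],1))
def pose():
    from scipy.spatial.transform import Rotation as R
    o=telemetry.get_obs(); q=o["ee_rot"]; M=R.from_quat(np.r_[q[1:],q[0]]).as_matrix(); return o,M
def goto(p,deg,tz=0):
    "tool shift (mm) and turn to put TCP at p with tool y at deg"
    o,M=pose(); d=M.T@(np.array(p)-o["position"])*1000
    a=np.degrees(np.arctan2(M[1,1],M[0,1])); t=-((deg-a+90)%180-90)
    print("t",round(o["time_s"],2),"at",np.round(o["position"],4),"ydeg",round(a,2),"zax",np.round(M[:,2],4),"F",np.round(o["contact_force"],1),"w",round(o["width"],4),"| shift",np.round(d,1),"rz",round(np.radians(t),3))
E
python3 - <<'E'
from h import *
s=snap("wrist","w1"); goto([.495,.233,.102],-13.5)
print("roof");rects(s,.085,.0975,((.35,.65),(.05,.4)))
print("grip");rects(s,.12,.15,((.35,.65),(.05,.4)))
E
```

```text
t 1.95 at [0.4946 0.2337 0.2659] ydeg -13.34 zax [-4.e-04  0.e+00 -1.e+00] F [-0.6 -0.5 -0.7] w 0.0854 | shift [ -0.6   0.6 163.9] rz 0.003
roof
[  224   103   125   158 16642] z 0.0959 [494.3 234.4] [151.1 110.6] 76.0
grip
[262 184  48  22 978] z 0.1334 [494.6 235. ] [17.3 39.7] 75.4
```

View pics/w1.png

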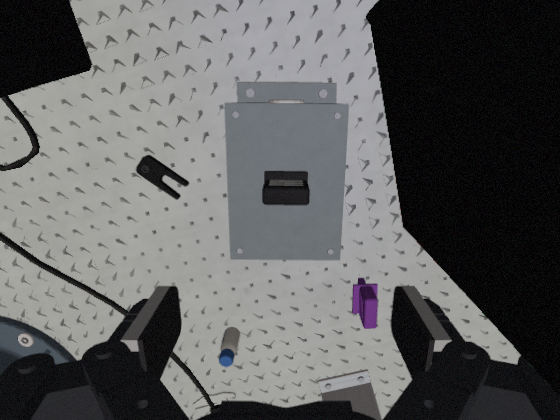

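The wrist view shows the guard roof with the plug grip at (286,188), and the purple look-alike at (366,303). There is a black box edge from (370,15) to (403,228). Top and wrist agree within 1.5 mm. I'll check clearance to the black box before going down.

```bash
python3 - <<'E'
from h import *
P=cloud(load("top0")).reshape(-1,3); P=P[~np.isnan(P[:,0])]
for c,n in(((.495,.234),"plug"),((.5085,-.181),"bay"),((.51,-.232),"wand")):
    d=np.hypot(P[:,0]-c[0],P[:,1]-c[1])
    for r0,r1 in((.09,.12),(.12,.15),(.15,.2)):
        q=P[(d>r0)&(d<r1)]; i=q[:,2].argmax(); print(n,r0,np.round(q[i],3))
goto([.4948,.2345,.102],-14.2)
E
```

```text
plug 0.09 [0.585 0.241 0.462]
plug 0.12 [0.626 0.261 0.464]
plug 0.15 [0.64  0.292 0.463]
bay 0.09 [ 0.473 -0.097  0.105]
bay 0.12 [ 0.656 -0.154  0.014]
bay 0.15 [ 0.515 -0.372  0.14 ]
wand 0.09 [ 0.498 -0.135  0.144]
wand 0.12 [ 0.515 -0.372  0.14 ]
wand 0.15 [ 0.51  -0.388  0.142]
t 1.95 at [0.4946 0.2337 0.2659] ydeg -13.34 zax [-4.e-04  0.e+00 -1.e+00] F [-0.6 -0.5 -0.7] w 0.0854 | shift [8.000e-01 1.000e-01 1.639e+02] rz 0.015
```

>>> arm_command(
  angular=[
    [0, 0, 0.015],
    [0, 0, 0.015],
    [0, 0, 0.015],
    [0, 0, 0.015],
    [0, 0, 0.015],
    [0, 0, 0.015],
    [0, 0, 0.015],
    [0, 0, 0.015],
    [0, 0, 0.015],
    [0, 0, 0.015],
    [0, 0, 0.015],
    [0, 0, 0.015],
    [0, 0, 0.015],
    [0, 0, 0.015],
  ],
  xyz=[
    [0.8, 0, 35],
    [0.8, 0, 70],
    [0.8, 0, 105],
    [0.8, 0, 130],
    [0.8, 0, 150],
    [0.8, 0, 160],
    [0.8, 0, 163],
    [0.8, 0, 163],
    [0.8, 0, 163],
    [0.8, 0, 163],
    [0.8, 0, 163],
    [0.8, 0, 163],
    [0.8, 0, 163],
    [0.8, 0, 163],
  ],
  hand=[-1, -1, -1, -1, -1, -1, -1, -1, 1, 1, 1, 1, 1, 1],
  grip_force=40,
)

```text
time_s: 3.7
position: [0.4955, 0.2343, 0.1035]
ee_rot: [0.0, 0.789, 0.614, 0.0]
contact_force: [-2.1, -0.6, 7.0]
width: 0.038
gripper_force: 39.3
```

>>> arm_command(
  angular=[
    [0, 0, 0],
    [0, 0, 0],
    [0, 0, 0],
    [0, 0, 0],
    [0, 0, 0],
    [0, 0, 0],
    [0, 0, 0],
  ],
  xyz=[
    [0, 0, -8],
    [0, 0, -25],
    [0, 0, -50],
    [0, 0, -80],
    [0, 0, -110],
    [0, 0, -125],
    [0, 0, -125],
  ],
  hand=[1, 1, 1, 1, 1, 1, 1],
)

```text
time_s: 4.58
position: [0.4958, 0.2344, 0.2284]
ee_rot: [0.0, 0.789, 0.614, 0.001]
contact_force: [0.3, -0.3, -0.8]
width: 0.0378
gripper_force: 40.2
```

```bash
python3 - <<'E'
from h import *
s=snap("wrist","w2")
P=cloud(s)
# empty slot: dark hole in roof, found by ray at roof height
g=cv2.cvtColor(s["pixels"],cv2.COLOR_RGB2GRAY)
goto([.5085,-.181,.23],1.7)
E
```

```text
t 4.62 at [0.4953 0.2342 0.2274] ydeg -14.27 zax [-2.e-04 -1.e-04 -1.e+00] F [-0.1 -0.8 -1.8] w 0.0375 | shift [-399.1  115.1   -2.6] rz -0.279
```

View pics/w2.png

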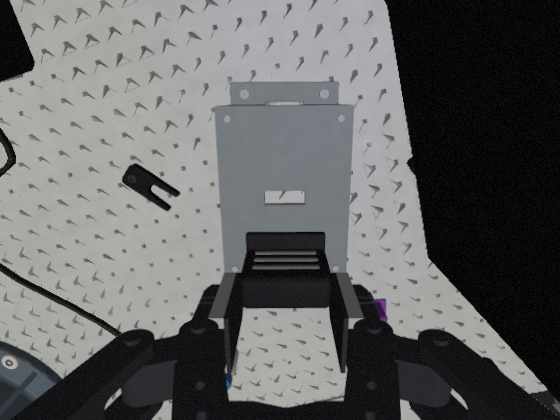

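The plug is held straight, and the empty slot is clearly visible at (285,197).

>>> arm_command(
  angular=[
    [0, 0, -0.03],
    [0, 0, -0.07],
    [0, 0, -0.11],
    [0, 0, -0.15],
    [0, 0, -0.19],
    [0, 0, -0.23],
    [0, 0, -0.27],
    [0, 0, -0.279],
    [0, 0, -0.279],
    [0, 0, -0.279],
    [0, 0, -0.279],
    [0, 0, -0.279],
  ],
  xyz=[
    [-20, 6, -3],
    [-60, 17, -3],
    [-105, 30, -3],
    [-150, 43, -3],
    [-195, 56, -3],
    [-240, 69, -3],
    [-285, 82, -3],
    [-330, 95, -3],
    [-370, 107, -3],
    [-399, 115, -3],
    [-399, 115, -3],
    [-399, 115, -3],
  ],
  hand=[1, 1, 1, 1, 1, 1, 1, 1, 1, 1, 1, 1],
)

```text
time_s: 6.12
position: [0.508, -0.1803, 0.23]
ee_rot: [-0.001, 0.696, 0.718, -0.0]
contact_force: [-0.1, -0.6, -0.8]
width: 0.0373
gripper_force: 40.3
```

```bash
cat >> h.py <<'E'
def hole(s,zroof,c,half=.03,amax=.002):
    "hole: depth well below roof, near c; outline cast by rays onto the roof plane"
    P=cloud(s); h,w=P.shape[:2]; u,v=np.meshgrid(np.arange(w),np.arange(h))
    Q=ray(s,np.stack([u,v],-1).reshape(-1,2),zroof).reshape(h,w,3)
    with np.errstate(invalid='ignore'): m=(np.abs(Q[...,0]-c[0])<half)&(np.abs(Q[...,1]-c[1])<half)&(P[...,2]<zroof-.012)
    n,l,st,_=cv2.connectedComponentsWithStats(m.astype(np.uint8))
    for i in range(1,n):
        if st[i,4]>80:
            r=cv2.minAreaRect((Q[l==i][:,:2]*1000).astype(np.float32)); print("hole",st[i],np.round(r[0],1),np.round(r[1],1),round(r[2],1))
E
python3 - <<'E'
from h import *
a=load("w2"); hole(a,.095,(.4945,.2345)); print("held plug");rects(a,.24,.27,((.4,.6),(.15,.3)))
s=snap("wrist","w3"); hole(s,.098,(.5085,-.181),.027)
print("board");rects(s,.09,.103,((.4,.6),(-.3,-.06)))
print("grips");rects(s,.12,.16,((.4,.6),(-.3,-.06)));print("held");rects(s,.24,.27,((.4,.6),(-.3,-.06)))
goto([.5085,-.181,.23],1.7)
E
```

```text
hole [265 191  40  12 471] [494.8 235.3] [ 9.6 33. ] 75.7
held plug
[ 403  101   34  166 1477] z 0.2651 [555.7 268.8] [62.3  1.3] 89.6
[ 203  258  166   73 5317] z 0.2583 [495.3 234.6] [22.8 65.1] 75.9
hole [264 191  45  13 577] [ 507.9 -179.7] [37.1 10.4] 1.7
board
[  238    92    97   170 10589] z 0.0989 [ 507.4 -166.6] [ 74.4 142.3] 1.7
grips
[ 258  129   57   25 1346] z 0.1365 [ 506.4 -130. ] [39.7 16.3] 0.6
held
[ 221  257  131   70 5009] z 0.2598 [ 507.7 -180. ] [51.3 22.5] 1.5
t 6.17 at [ 0.5082 -0.1801  0.2303] ydeg 1.75 zax [-9.e-04  5.e-04 -1.e+00] F [-0.7  0.8 -1.5] w 0.0375 | shift [-1.   0.3  0.3] rz 0.001
```

View pics/w3.png

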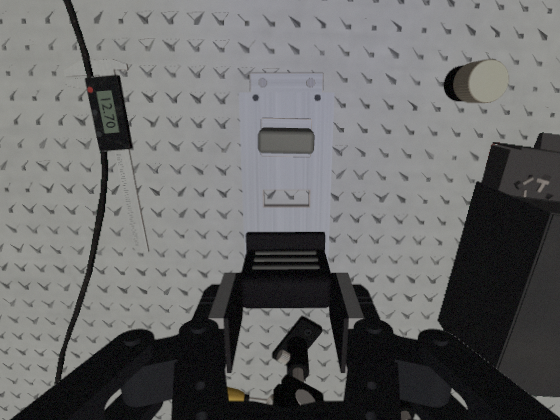

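The view shows the empty middle bay at (286,197) and the target block at (286,140), with the plug held over the bay. Lowering.

>>> arm_command(
  angular=[
    [0, 0, 0],
    [0, 0, 0],
    [0, 0, 0],
    [0, 0, 0],
    [0, 0, 0],
    [0, 0, 0],
    [0, 0, 0],
    [0, 0, 0],
    [0, 0, 0],
    [0, 0, 0],
  ],
  xyz=[
    [-1, 0, 25],
    [-1, 0, 50],
    [-1, 0, 70],
    [-1, 0, 82],
    [-1, 0, 92],
    [-1, 0, 102],
    [-1, 0, 112],
    [-1, 0, 118],
    [-1, 0, 122],
    [-1, 0, 122],
  ],
  hand=[1, 1, 1, 1, 1, 1, 1, 1, 1, 1],
)

```text
time_s: 7.42
position: [0.5084, -0.1819, 0.1088]
ee_rot: [-0.0, 0.696, 0.718, -0.0]
contact_force: [-0.1, -0.4, -1.0]
width: 0.0379
gripper_force: 40.3
```

No contact. Lowering another 1.5 mm, then releasing and rising.

>>> arm_command(
  angular=[
    [0, 0, 0],
    [0, 0, 0],
    [0, 0, 0],
    [0, 0, 0],
    [0, 0, 0],
    [0, 0, 0],
    [0, 0, 0],
    [0, 0, 0],
    [0, 0, 0],
    [0, 0, 0],
    [0, 0, 0],
    [0, 0, 0],
    [0, 0, 0],
    [0, 0, 0],
  ],
  xyz=[
    [0, 0, 1],
    [0, 0, 1.5],
    [0, 0, 1.5],
    [0, 0, 1.5],
    [0, 0, 1.5],
    [0, 0, 1.5],
    [0, 0, 1.5],
    [0, 0, -15],
    [0, 0, -40],
    [0, 0, -70],
    [0, 0, -100],
    [0, 0, -125],
    [0, 0, -125],
    [0, 0, -125],
  ],
  hand=[1, 1, 0.4, -0.2, -1, -1, -1, -1, -1, -1, -1, -1, -1, -1],
)

```text
time_s: 9.18
position: [0.5083, -0.1818, 0.2331]
ee_rot: [-0.0, 0.696, 0.718, -0.0]
contact_force: [-0.9, -0.4, -0.1]
width: 0.0857
gripper_force: 0.0
```

```bash
python3 - <<'E'
from h import *
s=snap("wrist","w4"); t=snap("top","t4")
for q in(s,t):
    print("grips");rects(q,.12,.165,((.4,.6),(-.3,-.06)),60)
goto([.51,-.232,.23],1.5)
E
```

```text
grips
[ 258  126   56   25 1317] z 0.1365 [ 506.3 -129.8] [39.4 16.2] 1.2
[ 260  193   53   26 1275] z 0.1364 [ 508.  -180.8] [39.9 16.5] 2.0
[ 262  253   50   34 1331] z 0.1365 [ 509.9 -231.1] [15.8 40. ] 89.6
grips
[323 237   8  17  82] z 0.1367 [ 507.4 -130.2] [37.2 16.1] 0.5
t 9.28 at [ 0.508  -0.1817  0.2329] ydeg 1.71 zax [-1.4e-03  5.0e-04 -1.0e+00] F [ 0.2  0.3 -0.4] w 0.0853 | shift [-50.3   0.5   2.9] rz 0.004
```

View pics/w4.png

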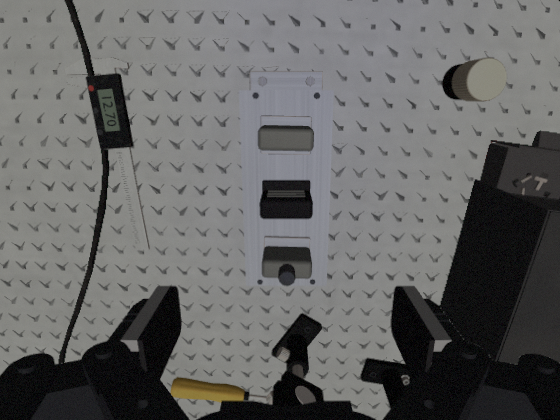

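The plug is fully down: its top is at z 0.1364, level with its neighbours, at (286,200). The paddle with the stub is at (287,262). Next I grasp the paddle.

>>> arm_command(
  angular=[
    [0, 0, 0.003],
    [0, 0, 0.003],
    [0, 0, 0.003],
    [0, 0, 0.003],
    [0, 0, 0.003],
    [0, 0, 0.003],
    [0, 0, 0.003],
    [0, 0, 0.003],
    [0, 0, 0.003],
    [0, 0, 0.003],
    [0, 0, 0.003],
    [0, 0, 0.003],
    [0, 0, 0.003],
    [0, 0, 0.003],
    [0, 0, 0.003],
    [0, 0, 0.003],
  ],
  xyz=[
    [-25, 0.5, 0],
    [-50, 0.5, 0],
    [-50, 0.5, 0],
    [-50, 0.5, 25],
    [-50, 0.5, 55],
    [-50, 0.5, 85],
    [-50, 0.5, 105],
    [-50, 0.5, 118],
    [-50, 0.5, 125],
    [-50, 0.5, 126],
    [-50, 0.5, 126],
    [-50, 0.5, 126],
    [-50, 0.5, 126],
    [-50, 0.5, 126],
    [-50, 0.5, 126],
    [-50, 0.5, 126],
  ],
  hand=[-1, -1, -1, -1, -1, -1, -1, -1, -1, -1, 1, 1, 1, 1, 1, 1],
  grip_force=60,
)

```text
time_s: 11.28
position: [0.5121, -0.2328, 0.1106]
ee_rot: [0.002, 0.698, 0.717, 0.001]
contact_force: [-4.5, 0.4, 28.2]
width: 0.0249
gripper_force: 89.0
```

```bash
python3 - <<'E'
from h import *
goto([.5099,-.2316,.262],1.5)
E
```

```text
t 11.28 at [ 0.5121 -0.2328  0.1106] ydeg 1.54 zax [ 0.0045 -0.0024 -1.    ] F [-4.5  0.4 28.2] w 0.0249 | shift [   0.9   -1.5 -151.4] rz 0.001
```

The width of 25 mm and the 28 N upward force are unexpected, so I'm looking before moving.

```bash
python3 - <<'E'
from h import *
s=snap("wrist","w5"); t=snap("scene","s5")
im=np.hstack([s["pixels"][180:,120:440],cv2.resize(t["pixels"][200:400,200:400],(240,240))])
cv2.imwrite("pics/w5c.png",im[...,::-1])
print("grips");rects(s,.12,.165,((.4,.6),(-.3,-.06)),60)
o=telemetry.get_obs();print(o["width"],o["gripper_force"],o["contact_force"],o["moment"],o["position"],o["joint_vel"])
E
```

```text
grips
[ 222    5  112   54 5635] z 0.1365 [ 506.3 -129.9] [40.3 16.4] 0.6
[ 229  145  102   48 4403] z 0.1364 [ 508.  -181.4] [40.3 17.4] 2.0
[ 213  255  146   96 6266] z 0.1443 [ 511.6 -232.2] [52.8 23.1] 1.3
0.024923376261749213 88.95222282037139 [-3.70970174 -0.61425126 26.70523803] [-0.00587206  0.52393307 -0.03037436] [ 0.51207459 -0.23278819  0.11061815] [-0.0003979  -0.00224853 -0.0027907  -0.00061371 -0.00106085 -0.0008902 ]
```

View pics/w5c.png

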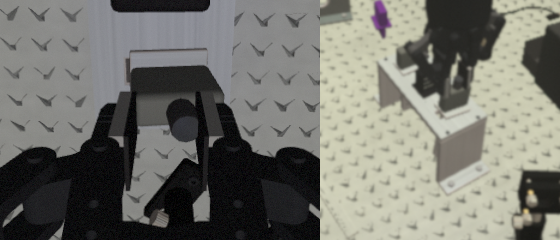

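The paddle is between the fingers, but they gripped near its top and folded unevenly. I'll open, let it settle, rise a little and re-check its pose.

>>> arm_command(
  angular=[
    [0, 0, 0],
    [0, 0, 0],
    [0, 0, 0],
    [0, 0, 0],
    [0, 0, 0],
    [0, 0, 0],
  ],
  xyz=[
    [0, 0, 0],
    [0, 0, 0],
    [0, 0, 0],
    [0, 0, 0],
    [0, 0, 0],
    [0, 0, 0],
  ],
  hand=[0.4, -0.2, -1, -1, -1, -1],
  grip_force=40,
)

```text
time_s: 12.12
position: [0.5104, -0.2318, 0.1078]
ee_rot: [-0.0, 0.698, 0.717, -0.0]
contact_force: [0.7, -0.8, 1.5]
width: 0.0853
gripper_force: 0.0
```

```bash
python3 - <<'E'
from h import *
s=snap("wrist","w6")
print("grips");rects(s,.12,.165,((.485,.535),(-.3,-.06)),60)
P=cloud(s)
with np.errstate(invalid='ignore'): m=(np.abs(P[...,1]+.232)<.04)&(np.abs(P[...,0]-.51)<.05)&(P[...,2]>.1)&(P[...,2]<.18)
im=s["pixels"][180:,120:440]; cv2.imwrite("pics/w6c.png",cv2.resize(im,(640,480))[...,::-1])
goto([.5099,-.2316,.103],1.5)
E
```

```text
grips
[ 226    6  114   55 5794] z 0.1365 [ 506.2 -129.9] [40.  16.3] 0.8
[ 232  149  103   48 4557] z 0.1364 [ 507.9 -181.4] [40.2 17.5] 1.7
[ 245  259   93   66 4593] z 0.1364 [ 512.5 -231. ] [16.  40.1] 89.7
t 12.18 at [ 0.5104 -0.2318  0.1078] ydeg 1.55 zax [-2.e-04  1.e-04 -1.e+00] F [-0.3  0.  -0.5] w 0.0858 | shift [ 0.2 -0.5  4.8] rz 0.001
```

View pics/w6c.png

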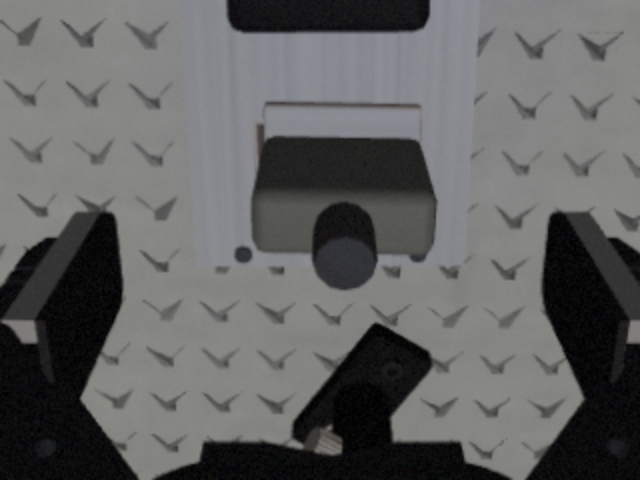

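The paddle stands straight again at (345,210) in the crop, top z 0.1364, 2.5 mm further in x. I'll re-grip lower, centred, at 40 N.

>>> arm_command(
  angular=[
    [0, 0, 0],
    [0, 0, 0],
    [0, 0, 0],
    [0, 0, 0],
    [0, 0, 0],
    [0, 0, 0],
    [0, 0, 0],
    [0, 0, 0],
  ],
  xyz=[
    [0.5, 2, 3],
    [0.5, 2, 5.5],
    [0.5, 2, 5.5],
    [0.5, 2, 5.5],
    [0.5, 2, 5.5],
    [0.5, 2, 5.5],
    [0.5, 2, 5.5],
    [0.5, 2, 5.5],
  ],
  hand=[-1, -1, -1, 1, 1, 1, 1, 1],
  grip_force=40,
)

```text
time_s: 13.18
position: [0.5125, -0.2313, 0.1027]
ee_rot: [0.0, 0.698, 0.717, 0.0]
contact_force: [-1.2, 0.7, 5.9]
width: 0.0388
gripper_force: 40.0
```

>>> arm_command(
  angular=[
    [0, 0, 0],
    [0, 0, 0],
    [0, 0, 0],
    [0, 0, 0],
    [0, 0, 0],
    [0, 0, 0],
    [0, 0, 0],
    [0, 0, 0],
    [0, 0, 0],
  ],
  xyz=[
    [0, 0, -5],
    [0, 0, -20],
    [0, 0, -45],
    [0, 0, -70],
    [0, 0, -95],
    [0, 0, -120],
    [0, 0, -145],
    [0, 0, -155],
    [0, 0, -155],
  ],
  hand=[1, 1, 1, 1, 1, 1, 1, 1, 1],
)

```text
time_s: 14.3
position: [0.5127, -0.2314, 0.2578]
ee_rot: [0.0, 0.698, 0.717, 0.0]
contact_force: [-0.9, 0.3, -1.2]
width: 0.0386
gripper_force: 40.5
```

```bash
python3 - <<'E'
from h import *
s=snap("wrist","w7");
print("grips");rects(s,.12,.165,((.485,.535),(-.3,-.06)),60)
print("held top");rects(s,.278,.295,((.485,.535),(-.26,-.2)),100); print("stub");rects(s,.298,.31,((.48,.545),(-.26,-.2)),60)
goto([.4945,.2342,.258],-14)
E
```

```text
grips
[ 254   56   54   25 1284] z 0.1366 [ 506.1 -129.9] [39.6 16.5] 0.6
[ 256  126   52   24 1179] z 0.1364 [ 507.9 -181.8] [40.1 18.5] 2.0
held top
[ 221  267  123   58 3779] z 0.2911 [ 510.8 -231.3] [48.8 22.6] 1.5
stub
[197 281  42  66 730] z 0.3043 [ 486.7 -231.5] [13.  23.1] 1.4
[333 281  43  68 755] z 0.3045 [ 533.  -228.6] [22.8 13.8] 54.4
[ 269  294   34   40 1056] z 0.3063 [ 512.4 -231.2] [12.4 13. ] 37.9
t 14.35 at [ 0.5124 -0.2313  0.257 ] ydeg 1.55 zax [-2.e-04  1.e-04 -1.e+00] F [ 0.5 -0.1 -1.2] w 0.0386 | shift [465.8  -5.4  -0.9] rz 0.271
```

>>> arm_command(
  angular=[
    [0, 0, 0.02],
    [0, 0, 0.05],
    [0, 0, 0.08],
    [0, 0, 0.11],
    [0, 0, 0.14],
    [0, 0, 0.17],
    [0, 0, 0.2],
    [0, 0, 0.23],
    [0, 0, 0.26],
    [0, 0, 0.271],
    [0, 0, 0.271],
    [0, 0, 0.271],
    [0, 0, 0.271],
    [0, 0, 0.271],
    [0, 0, 0.271],
  ],
  xyz=[
    [15, 0, -2],
    [45, -0.5, -2],
    [85, -1, -2],
    [125, -1.5, -2],
    [165, -2, -2],
    [205, -2.5, -2],
    [245, -3, -2],
    [285, -3.5, -2],
    [325, -4, -2],
    [365, -4.5, -2],
    [405, -5, -2],
    [440, -5.4, -2],
    [460, -5.4, -2],
    [465.8, -5.4, -2],
    [465.8, -5.4, -2],
  ],
  hand=[1, 1, 1, 1, 1, 1, 1, 1, 1, 1, 1, 1, 1, 1, 1],
)

```text
time_s: 16.23
position: [0.4945, 0.2337, 0.2592]
ee_rot: [0.0, 0.788, 0.616, -0.0]
contact_force: [-0.1, -0.1, -1.5]
width: 0.0388
gripper_force: 40.4
```

```bash
python3 - <<'E'
from h import *
s=snap("wrist","w8"); hole(s,.095,(.4945,.2345))
print("roof");rects(s,.085,.0975,((.35,.65),(.05,.4)))
print("stub");rects(s,.302,.312,((.475,.515),(.215,.255)),60)
P=cloud(s)
with np.errstate(invalid='ignore'): m=(P[...,2]>.165)&(P[...,2]<.225)&(np.hypot(P[...,0]-.4945,P[...,1]-.235)<.03)
print("blade",m.sum())
goto([.4945,.2342,.258],-14)
E
```

```text
hole [268 182  36  11 393] [494.4 235.3] [ 9.5 32.5] 76.0
roof
[  222   103   128   160 15036] z 0.0958 [494.3 234.7] [150.5 110.8] 76.0
stub
[222 285  15  41 239] z 0.3072 [476.7 244. ] [ 3.3 13.4] 0.6
[334 293   6  58 192] z 0.3073 [512.6 227.9] [20.2  0.4] 76.4
[269 298  34  36 964] z 0.3077 [494.3 233.9] [12.5 12.9] 29.6
blade 1196
t 16.27 at [0.4946 0.2334 0.2593] ydeg -14.02 zax [-1.e-04 -3.e-04 -1.e+00] F [ 0.6 -0.5 -1.4] w 0.0384 | shift [ 0.8 -0.3  1.3] rz -0.0
```

```bash
python3 - <<'E'
from h import *
s=load("w8"); P=cloud(s).reshape(-1,3)
a=np.radians(-14); c=np.array([.4944,.2344]); ax=np.array([np.cos(a),np.sin(a)]); ay=np.array([-np.sin(a),np.cos(a)])
d=P[:,:2]-c; X=d@ax*1000; Y=d@ay*1000; Z=P[:,2]*1000
for z0 in range(165,260,10):
    with np.errstate(invalid='ignore'): m=(Z>z0)&(Z<z0+10)&(abs(X)<25)&(abs(Y)<18)
    if m.sum()>20: print(z0,m.sum(),"x",np.round(np.percentile(X[m],[1,99]),1),"y",np.round(np.percentile(Y[m],[2,50,98]),1))
E
```

```text
165 69 x [-14.1  14.2] y [2.2 2.8 3.2]
175 166 x [-14.   14.9] y [2.1 2.9 3.5]
185 217 x [-14.   14.9] y [2.1 2.7 3.4]
195 213 x [-14.2  14.9] y [2.  2.6 3.1]
205 250 x [-14.2  14.7] y [2.1 2.6 3.1]
215 281 x [-14.1  14.7] y [2.1 2.6 3.2]
225 64 x [-14.   14.4] y [2.3 2.7 3.2]
255 1623 x [-19.5  19.8] y [ 5.4  9.5 13.9]
```

The blade hangs vertical but sits about 1 mm low in guard y. I'll correct that and lower in stages.

>>> arm_command(
  angular=[
    [0, 0, 0],
    [0, 0, 0],
    [0, 0, 0],
    [0, 0, 0],
    [0, 0, 0],
    [0, 0, 0],
    [0, 0, 0],
    [0, 0, 0],
    [0, 0, 0],
    [0, 0, 0],
  ],
  xyz=[
    [0.9, -0.2, 10],
    [0.9, -0.2, 30],
    [0.9, -0.2, 48],
    [0.9, -0.2, 58],
    [0.9, -0.2, 64],
    [0.9, -0.2, 68],
    [0.9, -0.2, 72],
    [0.9, -0.2, 76],
    [0.9, -0.2, 80],
    [0.9, -0.2, 80],
  ],
  hand=[1, 1, 1, 1, 1, 1, 1, 1, 1, 1],
)

```text
time_s: 17.52
position: [0.4943, 0.2351, 0.1791]
ee_rot: [-0.0, 0.788, 0.616, -0.0]
contact_force: [0.4, 0.2, -0.7]
width: 0.0382
gripper_force: 40.4
```

```bash
python3 - <<'E'
from h import *
s=snap("wrist","w9"); print("stub");rects(s,.221,.235,((.475,.515),(.215,.255)),60)
goto([.4945,.2345,.1238],-14)
E
```

```text
stub
[222 284  15  47 331] z 0.2285 [475.6 245.2] [13.7  3.2] 80.8
[334 291   7  61 270] z 0.2286 [512.6 229.7] [21.2  0.5] 76.3
[ 269  296   34   38 1001] z 0.2276 [494.2 235.3] [12.9 12.8] 53.3
t 17.57 at [0.4944 0.2351 0.1794] ydeg -13.98 zax [-1.e-04 -1.e-04 -1.e+00] F [ 0.1 -0.1 -0.1] w 0.0382 | shift [-0.6  0.2 55.6] rz 0.0
```

>>> arm_command(
  angular=[
    [0, 0, 0],
    [0, 0, 0],
    [0, 0, 0],
    [0, 0, 0],
    [0, 0, 0],
    [0, 0, 0],
    [0, 0, 0],
    [0, 0, 0],
    [0, 0, 0],
    [0, 0, 0],
  ],
  xyz=[
    [-0.4, 0, 6],
    [-0.4, 0, 14],
    [-0.4, 0, 22],
    [-0.4, 0, 30],
    [-0.4, 0, 38],
    [-0.4, 0, 46],
    [-0.4, 0, 52],
    [-0.4, 0, 55.5],
    [-0.4, 0, 55.5],
    [-0.4, 0, 55.5],
  ],
  hand=[1, 1, 1, 1, 1, 1, 1, 1, 1, 1],
)

```text
time_s: 18.82
position: [0.4945, 0.2348, 0.1242]
ee_rot: [0.0, 0.788, 0.616, 0.0]
contact_force: [0.6, 0.6, -0.6]
width: 0.0383
gripper_force: 40.4
```

```bash
python3 - <<'E'
from h import *
s=snap("wrist","w10"); print("stub");rects(s,.165,.176,((.475,.515),(.215,.255)),60)
goto([.4945,.2345,.1238],-14)
c=snap("scene","s10"); t=snap("top","t10")
cv2.imwrite("pics/f.png",np.hstack([s["pixels"][90:390,140:420],c["pixels"][100:400,120:400]])[...,::-1])
print("target/plug");rects(t,.12,.165,((.4,.6),(-.3,-.06)),60)
rects(c,.125,.15,((.4,.6),(-.3,-.06)),60)
for z in((.05,.067),):rects(t,*z,((.64,.73),(-.12,.12)),20)
E
```

```text
stub
[223 283  15  41 251] z 0.1709 [475.2 244.5] [14.8  3.4] 76.3
[333 293   7  55 194] z 0.1709 [512.6 228.9] [20.3  0.4] 76.3
[ 269  295   34   39 1035] z 0.1726 [494.1 234.9] [13.2 12.6] 89.6
t 18.88 at [0.4946 0.2348 0.1242] ydeg -13.98 zax [ 4.e-04  2.e-04 -1.e+00] F [-0.   0.4 -0.2] w 0.0381 | shift [-0.3  0.   0.4] rz 0.0
target/plug
[344 234  10  18 135] z 0.136 [ 509.5 -182.3] [40.6 18.4] 2.7
[323 237   9  17 121] z 0.1362 [ 507.  -130.2] [39.1 16.1] 0.8
[263 233  23  16 232] z 0.1349 [ 503.8 -130.3] [16.8 38.9] 88.2
[279 250  24  18 267] z 0.1351 [ 506.2 -182. ] [18.1 39.7] 89.8
[230 179   9  10  43] z 0.064 [699.  87.] [18.8 18.8] 32.3
[292 178  14  15 159] z 0.0592 [684.  -79.4] [33.9 36.7] 85.0
```

View pics/f.png

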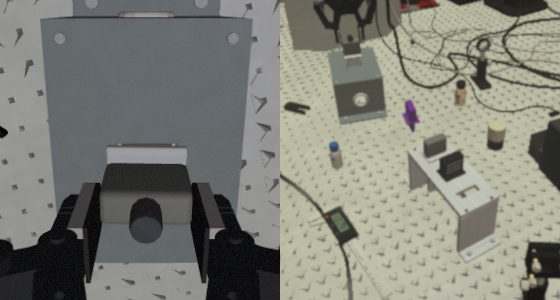

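The paddle is in the slot at (147,200), with its collar clear above the roof. The plug is down in the middle bay at (455,165), and the target, can and bottle are untouched. The disc is at height about 45.5 mm with no contact force, so I'm handing in.

```bash
python3 -c "
from rig import hand_in
print(hand_in())"
```

```text
the job is handed in; nothing more can be done
None
```

I handed the job in at about 19 s of the 51 s; it returned no verdict. The plug is down in the rack's middle bay. The paddle is held upright through the slot, with its disc at about 45.5 mm and its collar clear of the roof. My first grip on the paddle folded the fingers and pushed it about 2.5 mm in its bay, so I released it and gripped it lower; the target plate, bottle and can were not touched.

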